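Lock the closing collar of the fragment trap

ROBOT

A 6-joint arm with a two-finger parallel gripper is mounted at the origin on the work surface; the furniture and walls round the work are solid. World frame = base frame: x ahead of the robot, y to its left, z up, the work surface at z = 0. Lengths are in m, angles in degrees, forces in N, time in s.
With the tool pointing down it reaches from about 0.325 to 0.85 m from the base axis. Payload 15.5 kg.
Tool frame: the origin (TCP) lies at the very end of the fingers, on their centre line; the grasp point (between the pads) lies arm.grip_depth behind it (arm.grip_depth is the distance from the TCP to the grasp point, in m); z points along the fingers, y is the direction in which the jaws open and shut (so a half turn about z gives the same grasp; the last joint's range is limited). The gripper opens to 91 mm and grips with 3 to 60 N. Pads are 32 mm wide; open, the fingers measure 118 mm over their backs; the gripper's body (76 mm by 178 mm) begins 60 mm behind the grasp point.
Start: joints at [-5.472, 28.281, 77.091, -0, 74.628, -5.472], TCP at [0.625, 0, 0.214] pointing down, gripper open.
Joint ranges: [-166.48, 166.48], [-47.26, 123.95], [12.59, 153.08], [-70.14, 250.14], [6.76, 159.57], [-176.63, 176.63]. Speed limits (degrees/s): [108.29, 108.29, 147.25, 172.46, 172.46, 172.46].

INTERFACE

Orientations are given as a 3x3 rotation matrix whose columns are the frame's x, y, z axes.
In Python, from rig import arm gives the robot as it stands. Calls block until the motion is done:
- arm.move_to(position, orientation): joint-space move of the TCP to a pose.
- arm.move_l(position, orientation=None, feed=0.15): straight line of the TCP; orientation=None keeps the orientation; feed is the mean speed in m/s.
- arm.move_joints(angles): joint-space move.
- arm.grip(opening): finger opening in m; the grip force is fixed at half the most; returns when the fingers have stopped.
- arm.sleep(seconds).
- arm.solve_ik(position, orientation): joint angles nearest the present ones, or None.
- arm.snapshot(name): name is "scene" or "side" or "wrist"; returns the picture (420x560x3 uint8, red, green, blue); there is no depth.
- arm.get_calibration(name): a dict with "intrinsics" (3x3 intrinsics, pixels), "cam_to_world" (4x4, takes a point from camera to world coordinates). Camera axes: x right, y down, z forward; pixel columns grow to the right and rows downward; lengths in m; the calibration is good to about 2 mm. A picture is of the moment at which its call begins: read the wrist's pose just before it. get_calibration takes no time and is no camera call; for the wrist camera it gives the pose at the moment of the call.
A pose or a line that the arm cannot do raises arm.Unreachable and nothing moves.
- arm.sign_off(): hands the job in, once; it reports no verdict.
Readings, each from a call of its own:
- arm.current_t(): time.
- arm.current_joint_positions(): joint angles.
- arm.current_dq(): joint speeds.
- arm.current_tau(): joint torques, N m.
- arm.current_ee_pos(): TCP position.
- arm.current_tool_rot(): TCP orientation.
- arm.current_force(): force on the tool from outside, world axes, zero at the start.
- arm.current_torque(): the same for the moment, N m.
- arm.current_width(): finger opening in m.
Only numpy, scipy, OpenCV 4.12 (cv2) and the standard library are available. Lean on these libraries where they do the work, as an engineer would, in place of code of your own. Each camera call takes 0.05 s, during which the arm holds its last target.

TASK

Put the tilted fragment trap of the suction line back into service: pull the hitch clip sideways out of its stud and lay it flat on the bare table without dropping it. Then turn the trap's lock collar clockwise, seen facing its sight glass, until the lug is at the locked mark, and leave the things around it where they are.

Things in the scene. Friction and masses are not known exactly. Their poses are not given: they have to be found in the camera images.
- trap: Fragment trap: 80 mm pot with flange and collar in a 170x130 mm grey cradle fixed to the table, its face turned to the robot's left. Origin: table level, under the cradle; z up, -x to the front that the face leans to, -y to the side with the stud. Pot axis leans 30 deg from vertical: outward axis n = (-0.5, 0, 0.866) in this frame. Flange (dia 128) face centre at (-0.030, 0, 0.145).
- lock_collar (a joint): Angle of the lock collar about the pot axis, rad; grows clockwise seen facing the sight glass (turning about -n). 0 to 0.2 = rest, 1.30 = lug at the locked mark, stop at 1.36. Friction 0.2 N m, no spring. While the clip is in the stud its leg bars the lug at 0.3 to 0.4.
- collar_centre (a point): On the collar's axis, at mid-height of its fluted grip ring (dia 62 mm, 30 mm high along n, i.e. 15 mm to either side of this point; grip it across, tool along -n). Below the ring, a skirt of dia 88 (its top 16 mm below this point along n) carries the lug. Sight glass inside the ring is below the ring's top.
- collar_lug (a point): On top of the lug, a 14 mm wide block with a dark line that stands out of the collar's skirt to 56 mm from the axis, flush with the skirt's top. This point is 50 mm from the axis and turns with the collar.
- locked_mark (a point): The locked mark: a raised T-shaped bar on the flange rim, 60 mm from the axis, on the lower right of the face seen from its front (the stud is on the right). The other mark, a round pip on the upper right, is the rest mark.
- stud (a point): Centre of the cross-hole of the 18 mm stud, on a 45 mm long, 23 mm wide outrigger at the right (-y of the trap) of the flange, 72 mm from the axis; the stud's top is 8 mm above this point along n, 3 mm above the collar's skirt. The 8x8 mm hole runs along the trap's y; the clip comes out along the trap's -y.
- hitch_clip: Loose steel R-shaped spring clip, 6 mm wire, 79 mm long, 60 g. Origin: centre of its round loop (36 mm outside, 6 mm thick, free at the sides; grip it across y). x points along the clip to the leg tip, z across its flat. In the stud, x is the trap's y and z is n; the outrigger ends 4 mm short of the loop's centre, so half the loop overhangs.
- clip_tip (a point): Tip of the clip's straight leg (6 mm thick), 61 mm along x and 7 mm along y from the loop's centre. At the start it passes the stud's hole and ends 25 mm beyond the hole's centre. The table within 70 mm of x 0.47, y -0.13 is always bare, a good place to lay the clip.
- sample_tin: Bystander: green hinged tin, 94x134x37 mm, loose; origin under its centre. Leave it where it is.
- loupe: Bystander: black eyepiece loupe, 40 mm across, 28 mm high, loose; origin under its centre. Leave it where it is.
- bone_folder: Bystander: flat cream bone folder, 154x23x8 mm, loose, long along its y; origin under its centre. Leave it where it is.
Mind the look-alikes: they are no part of the job. There is more than one size of the trap; the one meant has the size given above.

How it is judged:
By the outcome, as a careful person would: the job done as asked, in the order asked, and still so for the second after the job is handed in, with the robot touching nothing.
It also fails if it takes over 64 s, if anything falls off the work surface, if the arm or the gripper's body presses on something with over 40 N, if the wrist force passes 120 N, or if a joint passes its speed limit or range.

## Working session

There is one attempt and no reset: what is moved stays moved. The work goes in short steps, each a Python script; the robot and the scene stay as the last script left them, time stands still between calls to the robot, and variables do not carry over. Pictures are saved under pics/ and viewed, and the job is handed in when it is done.

```bash
ls; mkdir -p pics; python3 - <<'E'
from rig import arm
import cv2
for n in ("scene","side","wrist"):
    c=arm.get_calibration(n); im=arm.snapshot(n)
    cv2.imwrite(f"pics/{n}0.png",im[:,:,::-1]); print(n,c["intrinsics"].round(1).tolist(),c["cam_to_world"].round(3).tolist())
print(arm.grip_depth,arm.current_t(),arm.current_width(),arm.current_tool_rot().round(3) if hasattr(arm.current_tool_rot(),'round') else arm.current_tool_rot())
E
```

```text
pics
scene [[470.4, 0.0, 278.3], [0.0, 470.4, 208.2], [0.0, 0.0, 1.0]] [[0.684, -0.559, 0.47, -0.148], [-0.73, -0.517, 0.448, -0.517], [-0.007, -0.649, -0.761, 1.057], [0.0, 0.0, 0.0, 1.0]]
side [[452.3, 0.0, 280.1], [0.0, 452.3, 213.3], [0.0, 0.0, 1.0]] [[-0.875, -0.307, 0.375, -0.126], [-0.484, 0.577, -0.657, 0.996], [-0.014, -0.756, -0.654, 1.068], [0.0, 0.0, 0.0, 1.0]]
wrist [[345.8, 0.0, 278.2], [0.0, 345.8, 211.0], [0.0, 0.0, 1.0]] [[1.0, 0.001, -0.001, 0.625], [0.001, -0.955, -0.298, 0.084], [-0.001, 0.298, -0.955, 0.384], [0.0, 0.0, 0.0, 1.0]]
0.0188 0.15 0.09115206731110134 [[ 0.     1.    -0.001]
 [ 1.    -0.     0.   ]
 [ 0.    -0.001 -1.   ]]
```

View pics/scene0.png

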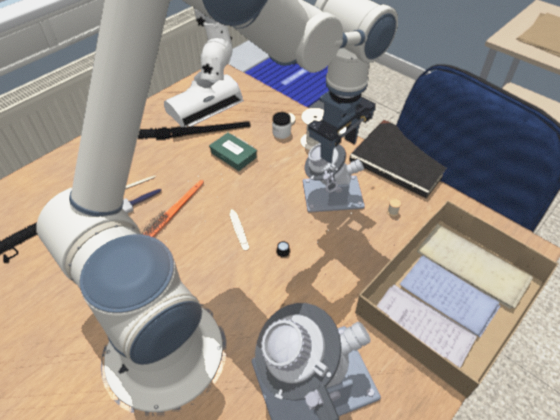

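View pics/side0.png

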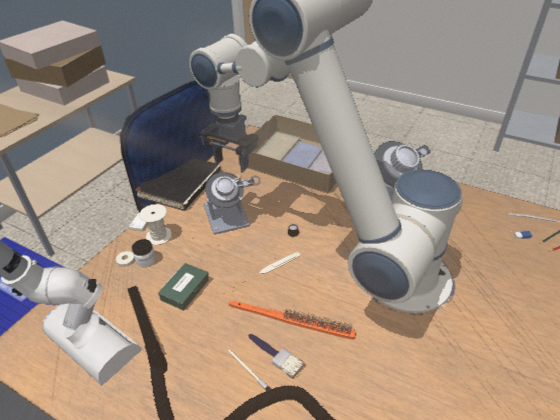

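View pics/wrist0.png

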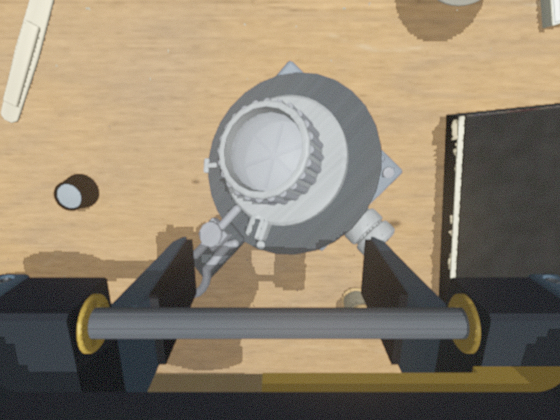

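Candidates: trap A (scene 325,165; side 228,190; wrist 295,160) and trap B (scene 300,350; side 403,160). I'll triangulate each and measure its flange.

```bash
cat > h.py <<'E'
import numpy as np, cv2
def ray(c,uv):
    K=np.array(c["intrinsics"]);T=np.array(c["cam_to_world"])
    d=T[:3,:3]@np.linalg.inv(K)@np.array([*uv,1.]); return T[:3,3],d/np.linalg.norm(d)
def tri(L):
    A=0;b=0
    for c,uv in L:
        o,d=ray(c,uv);P=np.eye(3)-np.outer(d,d);A=A+P;b=b+P@o
    X=np.linalg.solve(A,b); return X,[float(np.linalg.norm((np.eye(3)-np.outer(ray(c,uv)[1],ray(c,uv)[1]))@(X-ray(c,uv)[0])))for c,uv in L]
def proj(c,X):
    K=np.array(c["intrinsics"]);T=np.array(c["cam_to_world"])
    X=np.atleast_2d(X);p=(X-T[:3,3])@T[:3,:3]; q=p@K.T; return q[:,:2]/q[:,2:]
def onplane(c,uv,z):
    o,d=ray(c,uv); return o+d*(z-o[2])/d[2]
def crop(src,x0,y0,x1,y1,s,out):
    im=cv2.imread(src)[y0:y1,x0:x1]; cv2.imwrite(out,cv2.resize(im,None,fx=s,fy=s,interpolation=cv2.INTER_CUBIC))
E
python3 - <<'E'
from rig import arm
from h import *
s,d,w=[arm.get_calibration(n) for n in("scene","side","wrist")]
print("A",tri([(s,(325,160)),(d,(228,188)),(w,(268,155))]))
print("B",tri([(s,(287,342)),(d,(403,155))]))
print("tin",onplane(s,(233,153),.03),"loupe",onplane(s,(283,248),.0),"folder",onplane(s,(239,229),0))
crop("pics/scene0.png",270,120,410,225,5,"pics/c1.png")
crop("pics/scene0.png",230,290,390,420,5,"pics/c2.png")
crop("pics/wrist0.png",180,50,420,310,3,"pics/c3.png")
E
```

```text
A (array([0.6194635 , 0.04434995, 0.15158488]), [0.007277265858071924, 0.005129571899130652, 0.006680135734862517])
B (array([ 0.13103446, -0.27001277,  0.24618651]), [0.001707597585730397, 0.0017075975857304688])
tin [0.55682444 0.35252699 0.03      ] loupe [ 0.40811138 -0.00239596  0.        ] folder [0.37163256 0.1345842  0.        ]
```

View pics/c1.png

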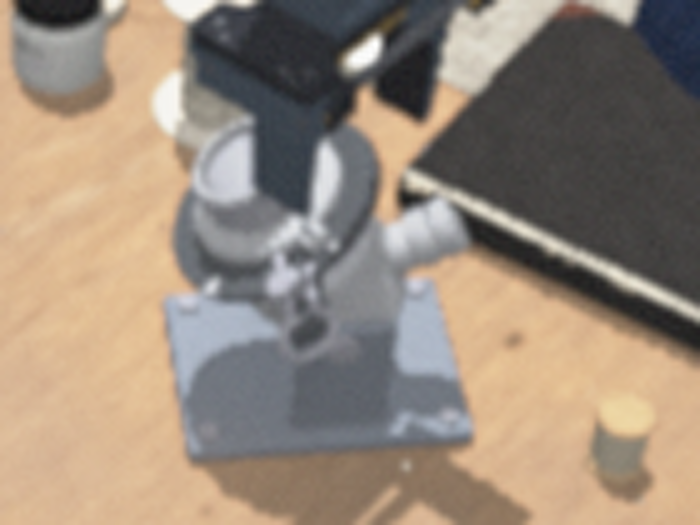

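View pics/c2.png

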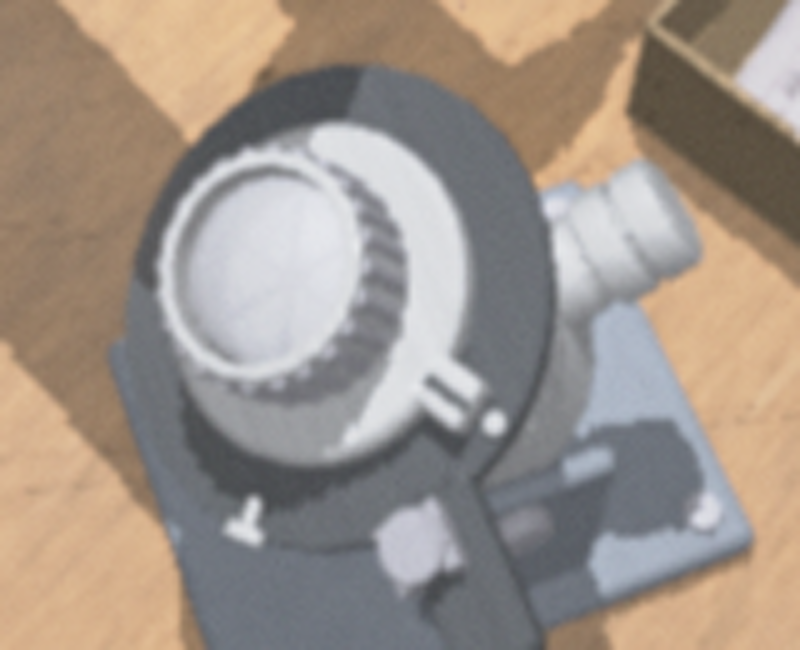

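View pics/c3.png

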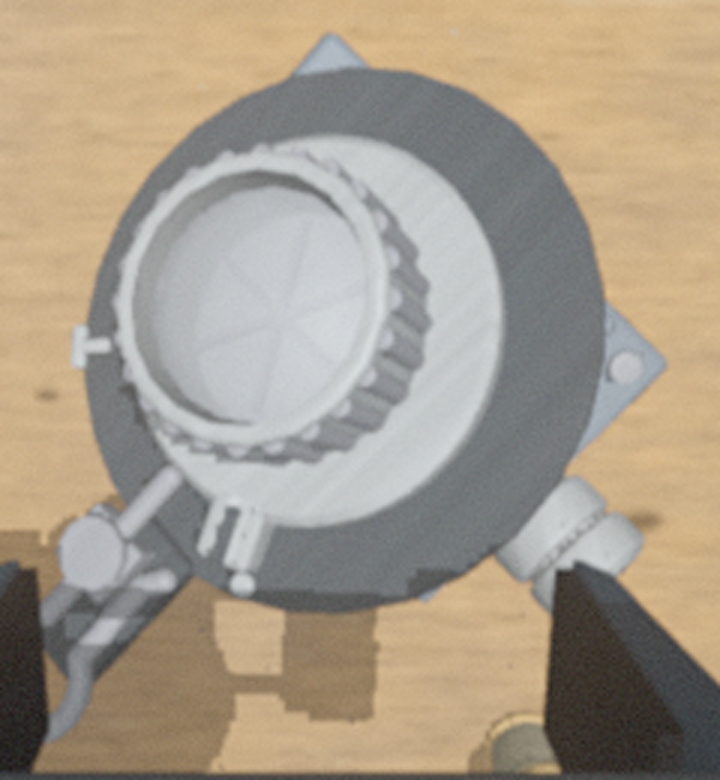

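```bash
cat >> h.py <<'E'
from scipy.optimize import least_squares
E1=np.array([.866,0,.5]);E2=np.array([0,1.,0]);N=np.array([-.5,0,.866]);FC=np.array([-.03,0,.145])
def Rz(a): return np.array([[np.cos(a),-np.sin(a),0],[np.sin(a),np.cos(a),0],[0,0,1]])
def face(r,a,hn): # a: deg from stud (-y), + toward upslope
    a=np.radians(a); return FC+r*(np.sin(a)*E1-np.cos(a)*E2)+hn*N
def world(p,X): return np.array([p[0],p[1],0])+Rz(p[2])@X
def fit(obs,p0):
    # p=x,y,yaw,h(skirt top over flange),aT,aP ; obs list (cal,uv,name)
    def pt(p,n):
        h=p[3]
        return {"stud_top":lambda:face(.072,0,h+.003),"T":lambda:face(.060,p[4],.002),"pip":lambda:face(.060,p[5],.002),
         "ring":lambda:face(0,0,h+.031),"fl":lambda:face(0,0,0),"lug":lambda:face(.050,p[6],h)}[n]()
    f=lambda p:np.r_[np.concatenate([(proj(c,world(p,pt(p,n)))[0]-uv) for c,uv,n in obs]),(p[3]-.015)*100]
    r=least_squares(f,p0); return r.x,f(r.x)
E
python3 - <<'E'
from rig import arm
from h import *
w=arm.get_calibration("wrist");
q=lambda u,v:np.array([180+u/3,50+v/3])
obs=[(w,q(80,345),"T"),(w,q(241,585),"pip"),(w,q(92,550),"stud_top"),(w,q(250,307),"ring"),(w,q(233,535),"lug")]
p,r=fit(obs,[.65,.05,-.8,.015,-37,37,37]); print(p.round(4),r.round(1))
print(world(p,face(0,0,p[3]+.016)))
n=Rz(p[2])@N; print(n)
# candidate orientations for clip grasp: z=-n, y=+-E1 dir
e1=Rz(p[2])@E1;e2=Rz(p[2])@E2
L=world(p,face(.108,0,p[3]-.005))+.007*e1
print("loop",L)
for s in(1,-1):
    y=s*e1;z=-n;x=np.cross(y,z);R=np.c_[x,y,z]
    for so in(.15,.06,0):
        print(s,so,arm.solve_ik(L-.013*e2+n*(so-.005),R))
    C=world(p,face(0,0,p[3]+.016))
    for a in range(0,360,30):
        a=np.radians(a);R2=R@Rz(a); j=arm.solve_ik(C-n*.011,R2); print(np.degrees(a).round(), None if j is None else np.round(j,0))
    
E
```

```text
[ 6.49900e-01  2.45000e-02 -7.55700e-01  1.90000e-03 -4.46305e+01
  3.23227e+01  2.63447e+01] [ 0.1  0.  -0.2  0.8  1.  -0.7 -0.3 -1.  -0.5  1.2 -1.3]
[0.62153674 0.05122384 0.1604937 ]
[-0.36389726  0.34289763  0.866     ]
loop [ 0.55952459 -0.0387361   0.1458077 ]
1 0.15 [  9.5277764    8.37896344 106.80011715 -31.30300503  50.06894597
  70.11408586]
1 0.06 [  4.52081663  17.13009522 110.50059573 -37.61572865  37.37664025
  75.18301403]
1 0 [  1.53927614  23.66661481 111.68128342 -44.68884127  30.08739824
  81.293071  ]
0.0 [ 12.  28.  98. -38.  42.  82.]
30.0 [ 12.  28.  98. -38.  42. 112.]
60.0 [ 12.  28.  98. -38.  42. 142.]
90.0 [ 12.  28.  98. -38.  42. 172.]
120.0 [  12.   28.   98.  -38.   42. -158.]
150.0 [  12.   28.   98.  -38.   42. -128.]
180.0 [ 12.  28.  98. -38.  42. -98.]
210.0 [ 12.  28.  98. -38.  42. -68.]
240.0 [ 12.  28.  98. -38.  42. -38.]
270.0 [ 12.  28.  98. -38.  42.  -8.]
300.0 [ 12.  28.  98. -38.  42.  22.]
330.0 [ 12.  28.  98. -38.  42.  52.]
-1 0.15 [   9.5277764     8.37896344  106.80011715  -31.30300503   50.06894597
 -109.88591414]
-1 0.06 [   4.52081663   17.13009522  110.50059573  -37.61572865   37.37664025
 -104.81698597]
-1 0 [  1.53927614  23.66661481 111.68128342 -44.68884127  30.08739824
 -98.706929  ]
0.0 [ 12.  28.  98. -38.  42. -98.]
30.0 [ 12.  28.  98. -38.  42. -68.]
60.0 [ 12.  28.  98. -38.  42. -38.]
90.0 [ 12.  28.  98. -38.  42.  -8.]
120.0 [ 12.  28.  98. -38.  42.  22.]
150.0 [ 12.  28.  98. -38.  42.  52.]
180.0 [ 12.  28.  98. -38.  42.  82.]
210.0 [ 12.  28.  98. -38.  42. 112.]
240.0 [ 12.  28.  98. -38.  42. 142.]
270.0 [ 12.  28.  98. -38.  42. 172.]
300.0 [  12.   28.   98.  -38.   42. -158.]
330.0 [  12.   28.   98.  -38.   42. -128.]
```

```bash
python3 - <<'E'
from rig import arm
from h import *
import pickle
p=np.array([.65,.0245,-.7557,.01])
n=Rz(p[2])@N;e1=Rz(p[2])@E1;e2=Rz(p[2])@E2
R=np.c_[e2,e1,-n]
L=world(p,face(.108,0,.008))+.007*e1
cs=[]
for i,(off) in enumerate([-.05*e1+.13*n-.02*e2,.05*e1+.13*n-.04*e2]):
    arm.move_to(L+off,R)
    c=arm.get_calibration("wrist");im=arm.snapshot("wrist");cs.append(c)
    cv2.imwrite(f"pics/w{i+1}.png",im[:,:,::-1]); print(arm.current_t())
pickle.dump(cs,open("cs.pkl","wb"))
s=arm.snapshot("scene");cv2.imwrite("pics/s1.png",s[:,:,::-1])
E
```

```text
1.5667
2.1083
```

View pics/w1.png

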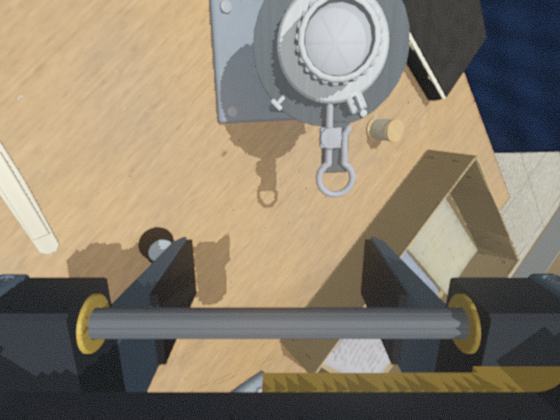

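View pics/w2.png

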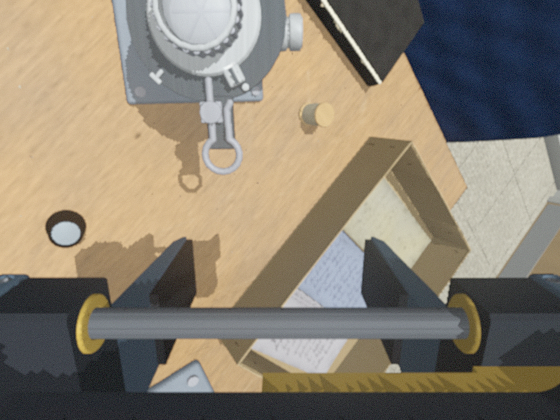

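Both views show the clip in A's stud: the loop is at w1 (336,178) and w2 (222,154), the stud at (331,137) and (211,112), and the T mark at (278,103) and (156,76). Next I'll crop in for accurate pixels.

```bash
python3 - <<'E'
from h import *
crop("pics/w1.png",250,0,420,205,4,"pics/w1c.png" ); im=cv2.imread("pics/w1c.png");cv2.imwrite("pics/w1c.png",im[220:])
crop("pics/w2.png",130,40,290,185,5,"pics/w2c.png")
crop("pics/w1.png",260,80,400,200,5,"pics/w1d.png")
E
```

```text
(no output)
```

View pics/w1d.png

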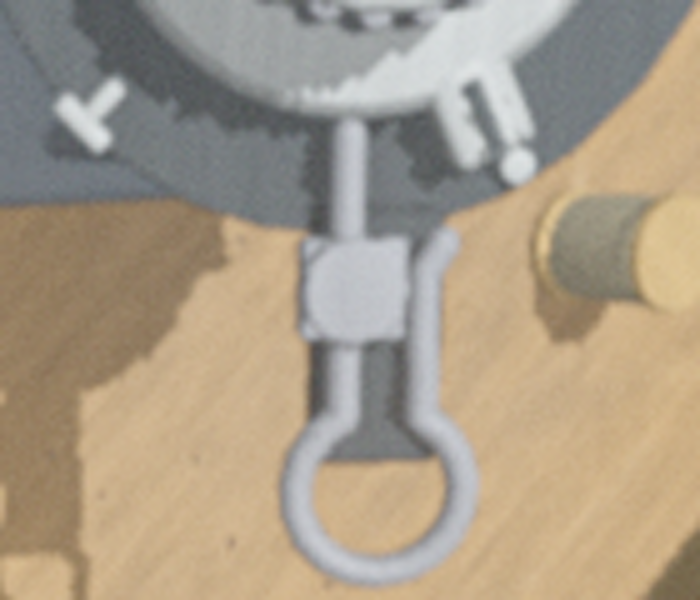

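View pics/w2c.png

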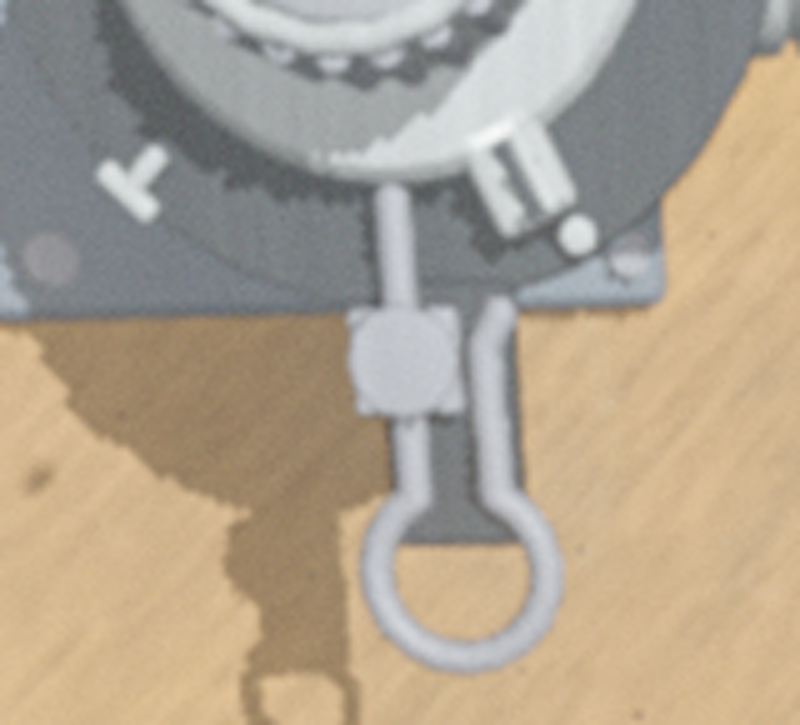

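```bash
python3 - <<'E'
from h import *
import pickle
c1,c2=pickle.load(open("cs.pkl","rb"))
from rig import arm
sc=arm.get_calibration("scene")
q1=lambda u,v:np.array([260+u/5,80+v/5]);q2=lambda u,v:np.array([130+u/5,40+v/5])
# initial wrist cal (from start)
C={"loop":((381,487),(463,575)),"stud_top":((356,290),(404,360)),"T":((85,125),(133,188)),"pip":((517,167),(577,235)),"tip":((350,125),(392,190))}
w0={"intrinsics":c1["intrinsics"],"cam_to_world":None}
obs=[]
for k,(a,b) in C.items():
    X,e=tri([(c1,q1(*a)),(c2,q2(*b))]); print(k,X.round(4),np.round(e,4))
    if k in("stud_top","T","pip"): obs+=[(c1,q1(*a),k),(c2,q2(*b),k)]
obs.append((c1,np.array([341.5,38]),"ring"))
for h0 in(1,):
    p,r=fit(obs,[.65,.03,-.76,.012,-37,37,37]);print(p.round(4),r.round(1))
n=Rz(p[2])@N;e1=Rz(p[2])@E1;e2=Rz(p[2])@E2
print("loop model",(world(p,face(.108,0,p[3]-.005))+.007*e1).round(4),"stud_top",world(p,face(.072,0,p[3]+.003)).round(4))
print("C",world(p,face(0,0,p[3]+.016)).round(4))
np.save("p.npy",p)
E
```

```text
loop [ 0.5598 -0.0368  0.1541] [0.0005 0.0005]
stud_top [ 0.5775 -0.0043  0.1565] [0. 0.]
T [0.5713 0.0386 0.1238] [0.0004 0.0004]
pip [ 0.6126 -0.0102  0.1616] [0.0001 0.0001]
tip [0.5969 0.014  0.151 ] [0. 0.]
[ 6.51800e-01  2.58000e-02 -7.12800e-01  1.49000e-02 -4.59373e+01
  2.87768e+01  3.70000e+01] [ 0.7  1.5 -1.1  1.2  1.8 -2.1  1.2 -1.1 -0.2 -0.4 -0.1 -0.1 -2.2  0.6
 -0. ]
loop model [ 0.5593 -0.0371  0.1571] stud_top [ 0.5752 -0.0032  0.1605]
C [0.6174 0.0555 0.1718]
```

```bash
python3 - <<'E'
from rig import arm
from h import *
p=np.load("p.npy"); p[3]=.0118; np.save("p.npy",p)
n=Rz(p[2])@N;e1=Rz(p[2])@E1;e2=Rz(p[2])@E2
R=np.c_[e2,e1,-n]
Lm=world(p,face(.108,0,p[3]-.005))+.007*e1; L=(Lm+np.array([.5598,-.0368,.1541]))/2
np.save("L.npy",L);print(L,Lm)
G=L-.013*e2-.005*n
arm.move_to(G+.06*n,R)
arm.move_l(G+.02*n,feed=.1)
im=arm.snapshot("wrist");cv2.imwrite("pics/w3.png",im[:,:,::-1])
im=arm.snapshot("side");cv2.imwrite("pics/d3.png",im[:,:,::-1])
print(arm.current_t(),arm.current_force(),arm.current_ee_pos())
crop("pics/d3.png",180,120,320,240,5,"pics/d3c.png")
E
```

```text
[ 0.56012987 -0.03743604  0.1542444 ] [ 0.56045974 -0.03807208  0.1543888 ]
3.275 [0.03819918 0.53502646 0.39321656] [ 0.54614574 -0.04231317  0.16817189]
```

View pics/w3.png

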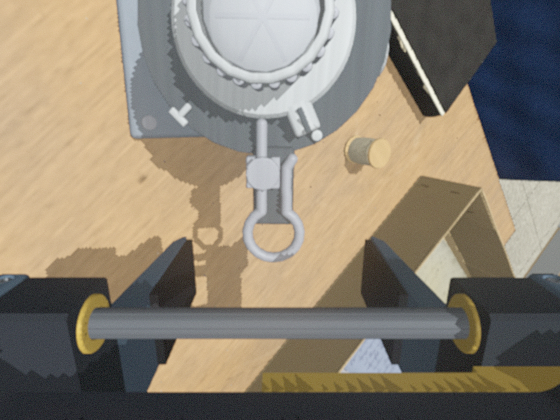

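View pics/d3c.png

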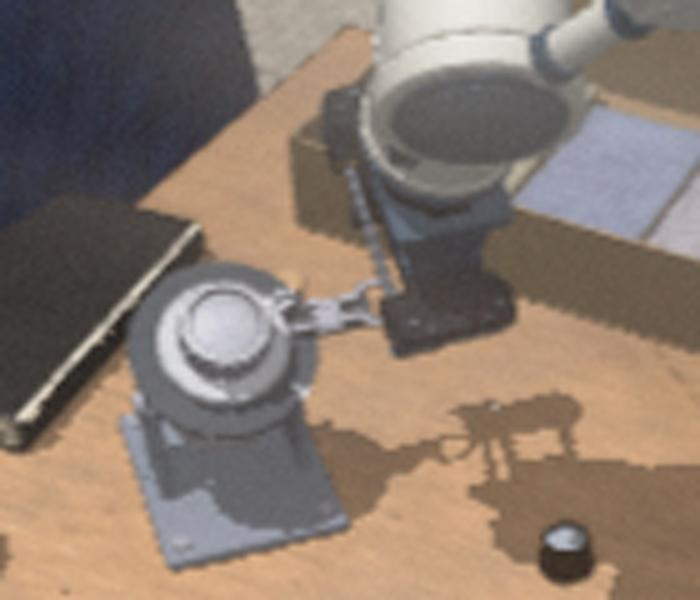

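```bash
python3 - <<'E'
from rig import arm
from h import *
import pickle
L=np.load("L.npy");p=np.load("p.npy");c=arm.get_calibration("wrist");c1,c2=pickle.load(open("cs.pkl","rb"))
pickle.dump(c,open("c3.pkl","wb"))
print(proj(c,L))
R=np.array(arm.current_tool_rot());P=np.array(arm.current_ee_pos())
print("TCP px",proj(c,P), "tips +-.045",proj(c,P+.0455*R[:,1]),proj(c,P-.0455*R[:,1]))
q1=lambda u,v:np.array([260+u/5,80+v/5]);q2=lambda u,v:np.array([130+u/5,40+v/5])
for nm,a,b,d in(("loop",(381,487),(463,575),(272,232)),("stud_top",(356,290),(404,360),(263,173)),("T",(85,125),(133,188),(180,115)),("pip",(517,167),(577,235),(317,136)),("tip",(350,125),(392,190),(262,121))):
    X,e=tri([(c1,q1(*a)),(c2,q2(*b)),(c,d)]);print(nm,X.round(4),np.round(e,4),"tool frame off",((X-P)@R).round(4))
E
```

```text
[[275.6103978 233.9929279]]
TCP px [[276.52104815 266.48202895]] tips +-.045 [[360.12039477 266.53798192]] [[192.89377637 266.42605729]]
loop [ 0.56   -0.037   0.1527] [0.0009 0.0007 0.0011] tool frame off [ 0.0131 -0.0017  0.0169]
stud_top [ 0.5776 -0.0043  0.1562] [0.0002 0.0001 0.0003] tool frame off [ 0.0494 -0.007   0.0099]
T [0.5716 0.0388 0.1235] [0.0008 0.0001 0.0008] tool frame off [ 0.078  -0.0517  0.0218]
pip [ 0.6126 -0.0102  0.1615] [0.0001 0.0001 0.0001] tool frame off [0.0678 0.022  0.0205]
tip [0.5969 0.0141 0.1509] [0.0001 0.0001 0.0002] tool frame off [ 0.0758 -0.0074  0.0157]
```

```bash
python3 -c "
from h import *
crop('pics/w3.png',150,60,390,260,3.3,'pics/w3c.png')"
```

```text
(no output)
```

View pics/w3c.png

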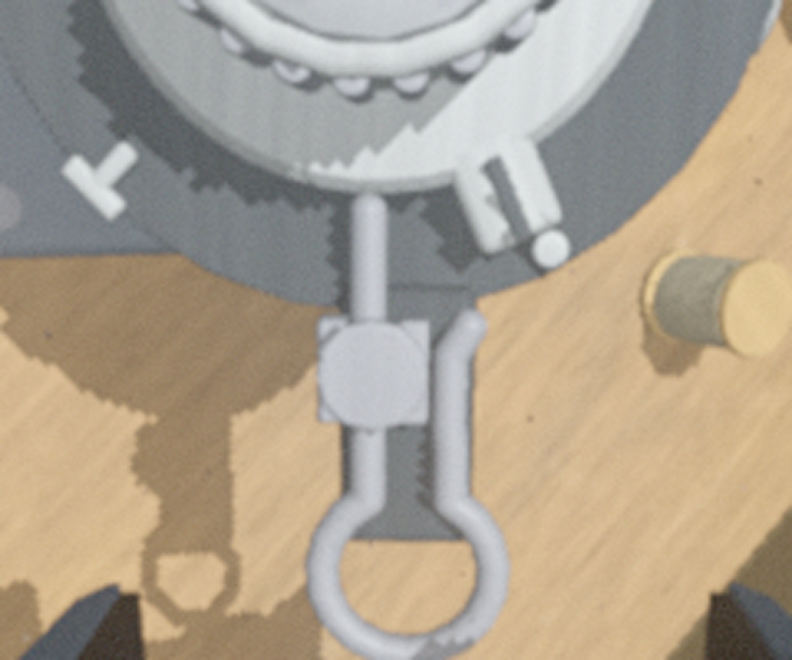

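```bash
python3 - <<'E'
from rig import arm
from h import *
R=np.array(arm.current_tool_rot());P=np.array(arm.current_ee_pos())
arm.move_l(P+R@np.array([-.0005,-.0012,.0215]),feed=.06)
print(arm.current_force(),arm.current_ee_pos())
f0=np.array(arm.current_force())
arm.grip(.025)
print(arm.current_width(),np.array(arm.current_force())-f0,arm.current_t())
im=arm.snapshot("wrist");cv2.imwrite("pics/w4.png",im[:,:,::-1])
E
```

```text
[-0.71687077  0.29917782 -1.06504492] [ 0.55299277 -0.04919598  0.14846615]
0.03368232871890792 [-0.67042167 -0.67174976  2.34692748] 4.7
```

View pics/w4.png

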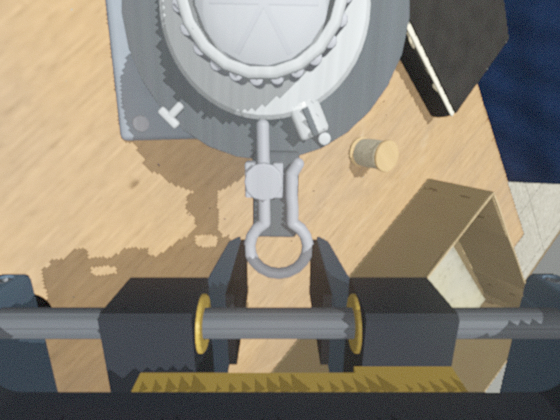

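```bash
python3 - <<'E'
from rig import arm
from h import *
R=np.array(arm.current_tool_rot());P=np.array(arm.current_ee_pos())
arm.grip(.046)
arm.move_l(P+R@np.array([.004,0,0]),feed=.04)
print(arm.current_force())
arm.grip(.025)
print(arm.current_width(),arm.current_force(),arm.current_t())
im=arm.snapshot("wrist");cv2.imwrite("pics/w5.png",im[:,:,::-1])
crop("pics/w5.png",190,60,370,300,2.4,"pics/w5c.png")
E
```

```text
[0.22256146 0.27084574 0.02139149]
0.03380475361427062 [-0.20682842  0.49427593  0.54482621] 5.7583
```

View pics/w5c.png

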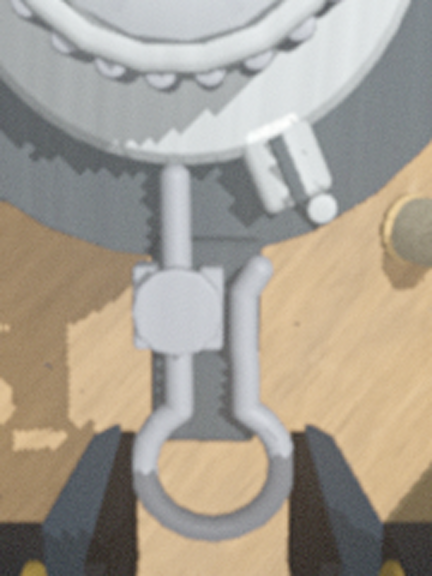

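```bash
python3 - <<'E'
from rig import arm
from h import *
R=np.array(arm.current_tool_rot());P=np.array(arm.current_ee_pos())
for d in(.01,.03,.065):
    arm.move_l(P-R[:,0]*d,feed=.05)
    print(d,(R.T@np.array(arm.current_force())).round(2),arm.current_width())
im=arm.snapshot("wrist");cv2.imwrite("pics/w6.png",im[:,:,::-1]);print(arm.current_t())
im=arm.snapshot("side");cv2.imwrite("pics/d6.png",im[:,:,::-1]);print(arm.current_t())
E
```

```text
0.01 [ 0.21 -0.29 -0.  ] 0.03401652695610801
0.03 [ 0.36 -0.35  0.84] 0.0338785418910339
0.065 [-0.46 -0.35  1.17] 0.03388010612745153
7.6083
7.6583
```

View pics/w6.png

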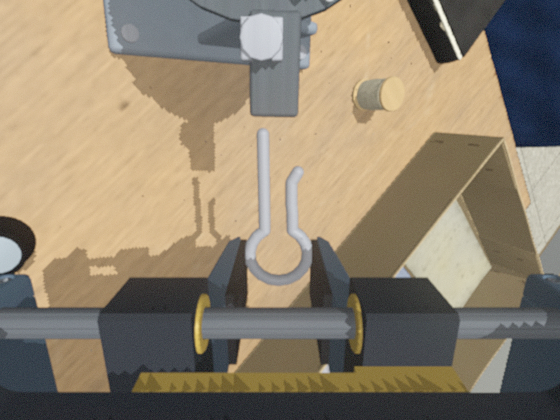

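```bash
python3 -c "
from h import *
crop('pics/d6.png',180,120,320,240,5,'pics/d6c.png')"
```

```text
(no output)
```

View pics/d6c.png

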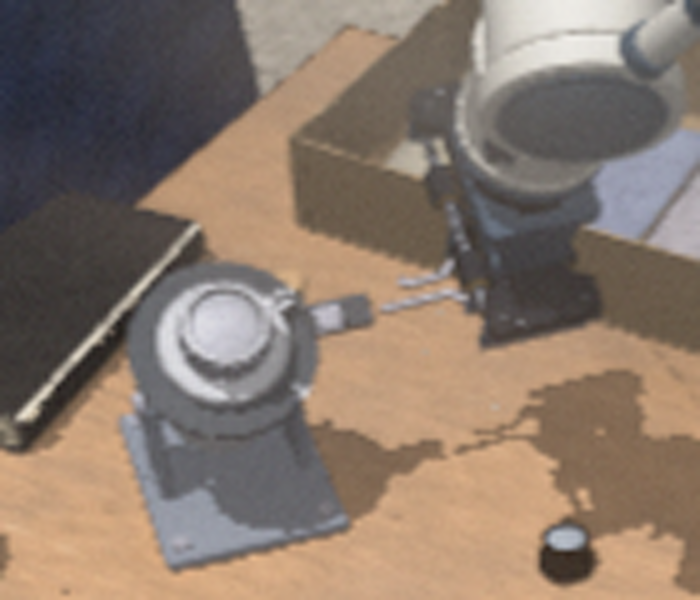

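```bash
python3 - <<'E'
from rig import arm
from h import *
s,d=arm.get_calibration("scene"),arm.get_calibration("side")
# near box corner top: scene (362,292), side ? left corner
print(tri([(s,(362,293)),]) if 0 else [onplane(s,(362,293),z).round(3) for z in(0,.05,.08)])
print([onplane(s,(452,207),z).round(3) for z in(0,.05,.08)],[onplane(s,(467,385),z).round(3) for z in(0,.05,.08)])
# side: box corner at d6c (293,140)->(238.6,148) 
print(tri([(s,(452,207)),(d,(180+293/5,120+140/5))]))
p=np.load("p.npy");e2=Rz(p[2])@E2;xt=Rz(p[2])@np.array([1,0,0])
R=np.c_[e2,xt,[0,0,-1]]
ctr=np.array([.47,-.13,0])
T=ctr-.0305*e2
for z in(.08,.002): print(T,arm.solve_ik(T+[0,0,z],R))
E
```

```text
[array([ 0.442, -0.246,  0.   ]), array([ 0.414, -0.259,  0.05 ]), array([ 0.397, -0.267,  0.08 ])]
[array([ 0.856, -0.267,  0.   ]), array([ 0.808, -0.279,  0.05 ]), array([ 0.78 , -0.286,  0.08 ])] [array([ 0.412, -0.558,  0.   ]), array([ 0.386, -0.556,  0.05 ]), array([ 0.37 , -0.555,  0.08 ])]
(array([ 0.79079639, -0.28359391,  0.06929376]), [0.0005999920960212499, 0.0005999920960212469])
[ 0.45005477 -0.15307462  0.        ] [-2.59868218e+01  2.77280793e+01  1.06380465e+02 -2.54444375e-14
  4.58914555e+01  1.48526447e+01]
[ 0.45005477 -0.15307462  0.        ] [-2.59868218e+01  3.61449484e+01  1.09496735e+02 -2.54444375e-14
  3.43583168e+01  1.48526447e+01]
```

```bash
python3 - <<'E'
from rig import arm
from h import *
R0=np.array(arm.current_tool_rot());P=np.array(arm.current_ee_pos())
arm.move_l(P-R0[:,2]*.03,feed=.15)
R=np.array([[0,1,0],[1,0,0],[0,0,-1.]])
T=np.array([.47,-.1605,0])
arm.move_to(T+[0,0,.08],R)
arm.move_l(T+[0,0,.012],feed=.08)
arm.sleep(.2)
f0=np.array(arm.current_force());print(f0,arm.current_t())
for z in np.arange(.006,-.0016,-.0007):
    arm.move_l(T+[0,0,z],feed=.02)
    f=np.array(arm.current_force())-f0
    if f[2]>2.5: break
print(z,f,arm.current_ee_pos(),arm.current_width(),arm.current_t())
im=arm.snapshot("wrist");cv2.imwrite("pics/w7.png",im[:,:,::-1])
im=arm.snapshot("side");cv2.imwrite("pics/d7.png",im[:,:,::-1])
im=arm.snapshot("scene");cv2.imwrite("pics/s7.png",im[:,:,::-1])
E
```

```text
[-0.43856226 -0.10490239 -1.11973473] 10.7333
-0.0003000000000000008 [-2.60253855  1.3429905  16.09857937] [ 4.69998314e-01 -1.60504822e-01  2.31697958e-04] 0.0337094239006878 13.4333
```

View pics/w7.png

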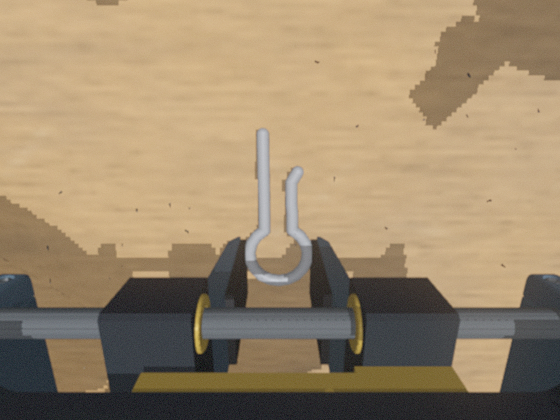

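View pics/s7.png

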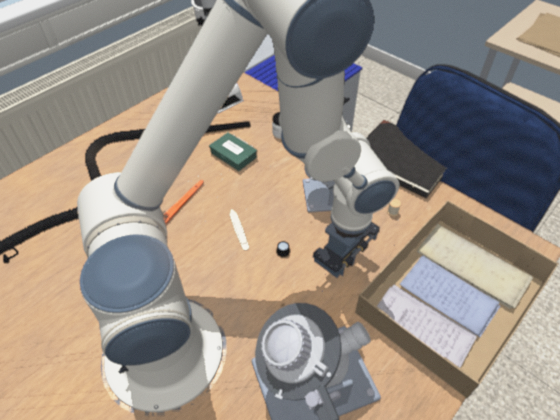

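```bash
python3 - <<'E'
from rig import arm
from h import *
P=np.array(arm.current_ee_pos())
T=np.array([.47,-.1605,0.0006]); arm.move_l(T,feed=.02); print(arm.current_force())
arm.grip(.037); arm.grip(.050)
arm.move_l(T+[0,0,.09],feed=.12)
im=arm.snapshot("wrist");cv2.imwrite("pics/w8.png",im[:,:,::-1]);print(arm.current_t(),arm.current_width())
import pickle;pickle.dump(arm.get_calibration("wrist"),open("c8.pkl","wb"))
E
```

```text
[ 0.39966281  0.07816947 -0.1433333 ]
15.475 0.049824764554453886
```

View pics/w8.png

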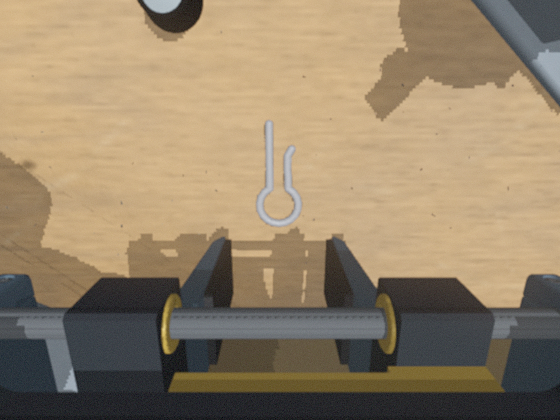

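The clip lies flat on bare table at w8 (279,205), with its tip at (269,122). Next I'll look at the collar from two wrist places.

```bash
python3 - <<'E'
from rig import arm
from h import *
import pickle
p=np.load("p.npy")
n=Rz(p[2])@N;e1=Rz(p[2])@E1;e2=Rz(p[2])@E2
R=np.c_[e2,e1,-n]
C=world(p,face(0,0,p[3]+.016));print(C)
cs=[]
for i,a in enumerate((0,-50)):
    Ra=R@Rz(np.radians(a)); X=C+.075*n-.085*Ra[:,0]
    arm.move_to(X,Ra)
    c=arm.get_calibration("wrist");im=arm.snapshot("wrist");cs.append(c)
    cv2.imwrite(f"pics/v{i}.png",im[:,:,::-1]);print(arm.current_t(),proj(c,C+.015*n))
pickle.dump(cs,open("cv.pkl","wb"))
E
```

```text
[0.61855557 0.05446535 0.1690748 ]
17.0833 [[277.14328224 102.29263727]]
18.1333 [[277.90141202 101.74498743]]
```

View pics/v0.png

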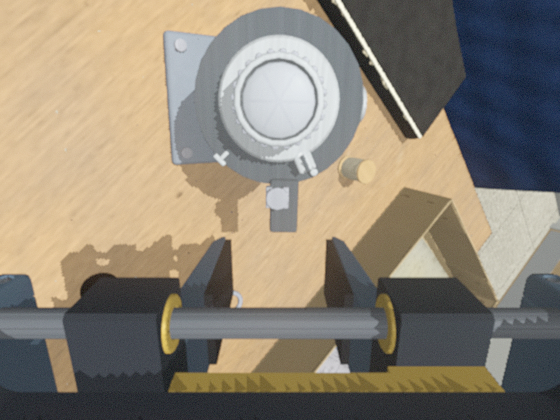

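View pics/v1.png

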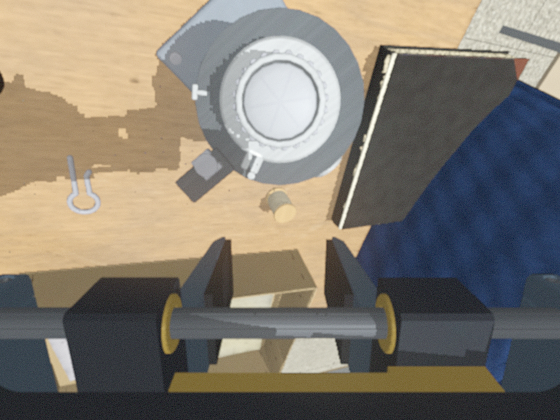

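```bash
python3 - <<'E'
from h import *
for i in(0,1): crop(f"pics/v{i}.png",180,0,380,190,4,f"pics/v{i}c.png" ); 
for i in (0,1):
    im=cv2.imread(f"pics/v{i}c.png"); cv2.imwrite(f"pics/v{i}c.png",im[:590] if 0 else cv2.resize(im,None,fx=.78,fy=.78))
E
```

```text
(no output)
```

View pics/v0c.png

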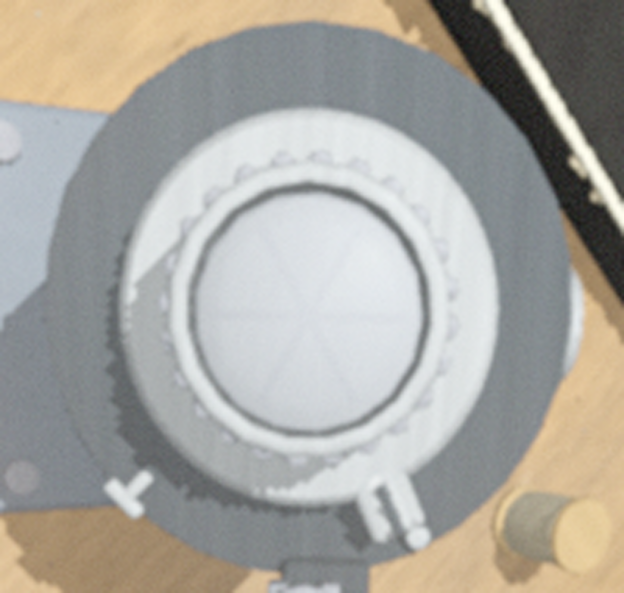

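View pics/v1c.png

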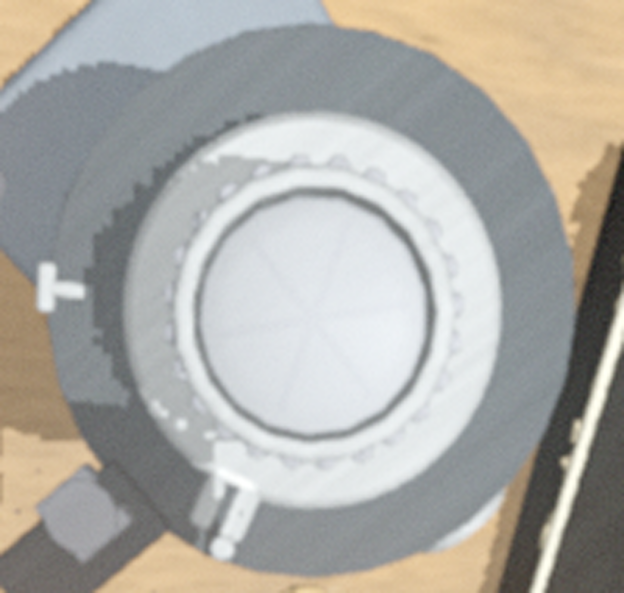

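```bash
python3 - <<'E'
from h import *
import pickle
c1,c2=pickle.load(open("cs.pkl","rb"));c3=pickle.load(open("c3.pkl","rb"));v0,v1=pickle.load(open("cv.pkl","rb"))
q1=lambda u,v:np.array([260+u/5,80+v/5]);q2=lambda u,v:np.array([130+u/5,40+v/5]);q3=lambda u,v:np.array([150+u/3.3,60+v/3.3]);qv=lambda u,v:np.array([180+u/3.12,v/3.12])
obs=[(c1,q1(356,290),"stud_top"),(c2,q2(404,360),"stud_top"),(c3,q3(373,372),"stud_top"),
(c1,q1(85,125),"T"),(c2,q2(133,188),"T"),(c3,q3(97,180),"T"),(v0,qv(128,495),"T"),(v1,qv(56,289),"T"),
(c1,q1(517,167),"pip"),(c2,q2(577,235),"pip"),(c3,q3(551,248),"pip"),(v0,qv(418,538),"pip"),(v1,qv(222,548),"pip"),
(v0,qv(309,308),"ring"),(v1,qv(314.5,313),"ring"),(v0,qv(309,297.5),"fl"),(v1,qv(312.5,299.5),"fl")]
p,r=fit(obs,[.65,.03,-.72,.012,-46,29,37]);print(p.round(4),r.round(1))
n=Rz(p[2])@N
C=world(p,face(0,0,p[3]+.016));print("C fit",C.round(4))
X,e=tri([(v0,qv(309,308)),(v1,qv(314.5,313))]);print("ring tri",X.round(4),e,"-> C",(X-.015*n).round(4))
X2,e=tri([(v0,qv(309,297.5)),(v1,qv(312.5,299.5))]);print("fl tri",X2.round(4),e, (X-X2)/np.linalg.norm(X-X2),n)
np.save("p2.npy",p)
for c,nm in((v0,"v0"),(v1,"v1")):
  # lug angle prediction
  for a in(20,25,29,33): print(nm,a,((proj(c,world(p,face(.05,a,p[3])))[0]-[180,0])*3.12).round(0),end=' ')
E
```

```text
[ 6.52100e-01  2.67000e-02 -7.15400e-01  9.50000e-03 -4.54809e+01
  2.87948e+01  3.70000e+01] [-0.8 -0.4 -0.6 -0.3 -0.5  0.3  1.7 -3.   0.9 -2.1  2.9 -1.1  1.  -1.4
  0.2 -0.2 -0.6 -1.5 -0.7 -1.3 -0.7 -1.1 -0.8 -1.6  0.1 -1.1 -2.4  1.9
 -2.  -0.1 -2.2  5.7 -1.5  4.7 -0.5]
C fit [0.6198 0.0547 0.1671]
ring tri [0.5358 0.1258 0.3599] [2.3110961782795344e-05, 2.311096178279807e-05] -> C [0.5415 0.1209 0.3469]
fl tri [0.5284 0.132  0.3765] [2.6145214322858714e-05, 2.6145214322964945e-05] [ 0.38501646 -0.32183806 -0.86497548] [-0.37741951  0.32795505  0.866     ]
v0 20 [371. 516.] v0 25 [388. 509.] v0 29 [401. 503.] v0 33 [413. 496.] v1 20 [205. 500.] v1 25 [221. 508.] v1 29 [235. 513.] v1 33 [248. 518.]
```

```bash
cat >> h.py <<'E'
def fit2(obs,p0,wh=0):
    A=np.linspace(0,360,181)
    def pr(c,p,n):
        h=p[3]
        if n in("ring","fl","skirt"):
            r,z={"ring":(.0285,h+.031),"fl":(.064,0),"skirt":(.044,h)}[n]
            uv=proj(c,np.array([world(p,face(r,a,z)) for a in A])); return (uv.min(0)+uv.max(0))/2
        X={"stud_top":lambda:face(.072,0,h+.003),"T":lambda:face(.060,p[4],.002),"pip":lambda:face(.060,p[5],.002)}[n]()
        return proj(c,world(p,X))[0]
    f=lambda p:np.r_[np.concatenate([pr(c,p,n)-uv for c,uv,n in obs])]
    r=least_squares(f,p0,loss="soft_l1",x_scale=[.01,.01,.05,.01,3,3]); return r.x,f(r.x)
E
python3 - <<'E'
from h import *
import pickle
c1,c2=pickle.load(open("cs.pkl","rb"));c3=pickle.load(open("c3.pkl","rb"));v0,v1=pickle.load(open("cv.pkl","rb"))
q1=lambda u,v:np.array([260+u/5,80+v/5]);q2=lambda u,v:np.array([130+u/5,40+v/5]);q3=lambda u,v:np.array([150+u/3.3,60+v/3.3]);qv=lambda u,v:np.array([180+u/3.12,v/3.12])
obs=[(c1,q1(356,290),"stud_top"),(c2,q2(404,360),"stud_top"),(c3,q3(373,372),"stud_top"),
(c1,q1(85,125),"T"),(c2,q2(133,188),"T"),(c3,q3(97,180),"T"),(v0,qv(128,495),"T"),(v1,qv(56,289),"T"),
(c1,q1(517,167),"pip"),(c2,q2(577,235),"pip"),(c3,q3(551,248),"pip"),(v0,qv(418,538),"pip"),(v1,qv(222,548),"pip"),
(v0,qv(309,308),"ring"),(v1,qv(314.5,313),"ring"),(v0,qv(309,297.5),"fl"),(v1,qv(312.5,299.5),"fl")]
p,r=fit2(obs,[.65,.03,-.72,.012,-46,29]);print(p.round(4))
for o,e in zip(obs,r.reshape(-1,2)): print(o[2],e.round(1),end='; ')
C=world(p,face(0,0,p[3]+.016));print("\nC fit",C.round(4))
np.save("p2.npy",p)
E
```

```text
[ 6.52000e-01  2.54000e-02 -7.24900e-01  6.50000e-03 -4.59321e+01
  2.90934e+01]
stud_top [-1.2  0. ]; stud_top [0.3 0.4]; stud_top [-0.1  0.6]; T [ 1.7 -2.9]; T [ 1.  -1.9]; T [ 3.1 -0.9]; T [ 1.1 -1.3]; T [ 0.2 -0.1]; pip [-0.1 -0.4]; pip [-0.  -0.2]; pip [0.2 0.5]; pip [-0.2 -0.5]; pip [-0.3  0.1]; ring [-1.3  1.2]; ring [-2.1 -0.3]; fl [-1.2  0.4]; fl [-1.8 -0.3]; 
C fit [0.6211 0.0527 0.1645]
```

```bash
python3 - <<'E'
from rig import arm
from h import *
yaw=-.72
n=Rz(yaw)@N;e1=Rz(yaw)@E1;e2=Rz(yaw)@E2
C=np.array([.6204,.0537,.1658])
Ra=np.c_[e2,e1,-n]@Rz(np.radians(-40))
arm.grip(.085)
arm.move_to(C+.06*n,Ra)
arm.sleep(.1);f0=np.array(arm.current_force())
for d in(.03,.014,.004,-.008):
    arm.move_l(C+d*n,feed=.08)
    f=Ra.T@(np.array(arm.current_force())-f0);print(d,f.round(2))
    if np.linalg.norm(f)>6: break
im=arm.snapshot("wrist");cv2.imwrite("pics/v2.png",im[:,:,::-1])
im=arm.snapshot("side");cv2.imwrite("pics/d2.png",im[:,:,::-1])
crop("pics/d2.png",180,120,320,240,5,"pics/d2c.png")
print(arm.current_t(),np.round(arm.current_joint_positions(),1))
E
```

```text
0.03 [ 1.22  0.27 -0.71]
0.014 [ 0.19  1.01 -0.99]
0.004 [ 0.78  0.65 -0.27]
-0.008 [0.25 0.59 0.37]
20.9667 [ 12.2  27.4  98.8 -37.5  41.3  39.5]
```

View pics/v2.png

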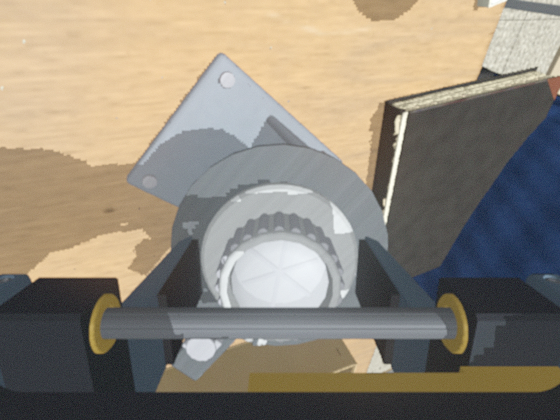

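View pics/d2c.png

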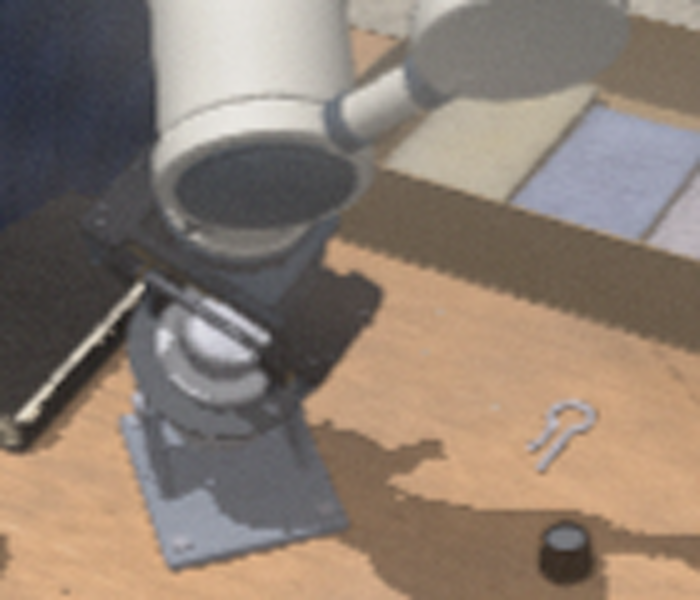

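```bash
python3 - <<'E'
from rig import arm
from h import *
R=np.array(arm.current_tool_rot());f0=np.array(arm.current_force())
fr=lambda:(R.T@(np.array(arm.current_force())-f0)).round(2)
for w in(.070,.066,.063):
    arm.grip(w);print(w,arm.current_width(),fr())
    f=fr()
    if abs(f[1])>4:
        arm.move_l(np.array(arm.current_ee_pos())+R[:,1]*np.sign(f[1])*.0015,feed=.03);print("shift",np.sign(f[1]),fr())
arm.grip(.055);print(arm.current_width(),fr(),np.array(arm.current_torque()).round(2),arm.current_t())
E
```

```text
0.07 0.07009592931396763 [-0.28  0.79  0.47]
0.066 0.06587419757475221 [0.78 1.78 0.57]
0.063 0.06273757082329685 [-0.47  0.55  0.3 ]
0.06154682681588094 [-0.16  2.02  1.16] [0.18 0.11 0.04] 22.1917
```

```bash
python3 - <<'E'
from rig import arm
from h import *
q0=np.array(arm.current_joint_positions());np.save("q0.npy",q0)
for d in(5,15,30,45,60,66):
    q=q0.copy();q[5]+=d;arm.move_joints(q)
    R=np.array(arm.current_tool_rot());print(d,(R.T@np.array(arm.current_force())).round(1),(R.T@np.array(arm.current_torque())).round(2),arm.current_width())
im=arm.snapshot("wrist");cv2.imwrite("pics/v3.png",im[:,:,::-1])
im=arm.snapshot("side");cv2.imwrite("pics/d3b.png",im[:,:,::-1])
im=arm.snapshot("scene");cv2.imwrite("pics/s3b.png",im[:,:,::-1])
crop("pics/s3b.png",270,120,410,225,5,"pics/s3c.png")
crop("pics/d3b.png",180,120,320,240,5,"pics/d3c.png")
print(arm.current_t())
E
```

```text
5 [ 1.1 -0.6  0.2] [0.19 0.23 0.21] 0.06149576457875722
15 [0.3 0.7 0.1] [0.19 0.19 0.15] 0.0617483229420267
30 [ 1.  -0.6  0.3] [0.18 0.13 0.15] 0.0616547180037934
45 [ 0.3 -2.8 -0.5] [ 0.16 -0.08  0.19] 0.060693678608800775
60 [ 0.3 -3.  -0.6] [ 0.17 -0.3   0.21] 0.06146095444598396
66 [-1.8 -4.4 -1. ] [ 0.21 -0.33  0.19] 0.061361693301064904
24.2333
```

View pics/v3.png

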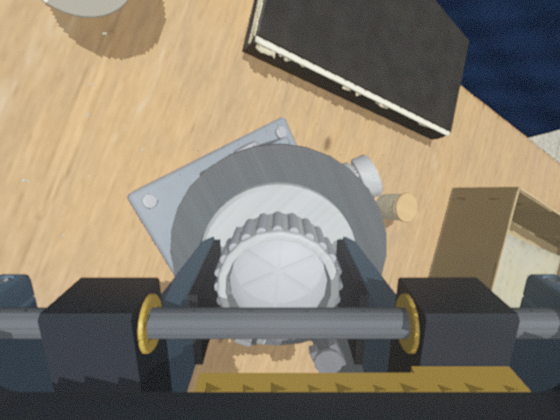

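View pics/s3c.png

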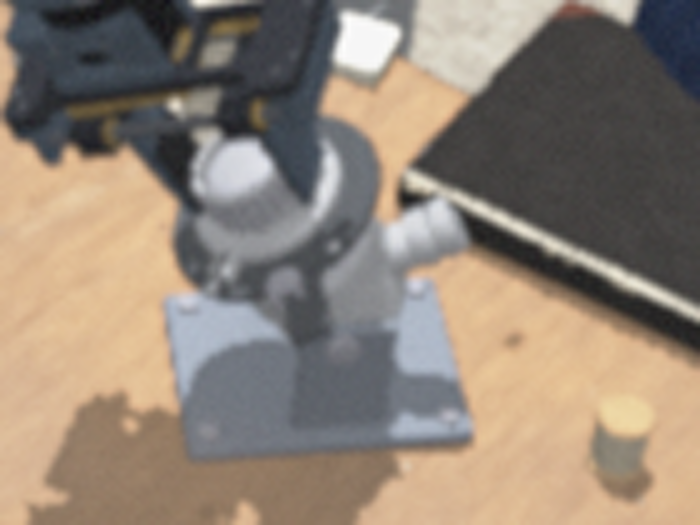

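View pics/d3c.png

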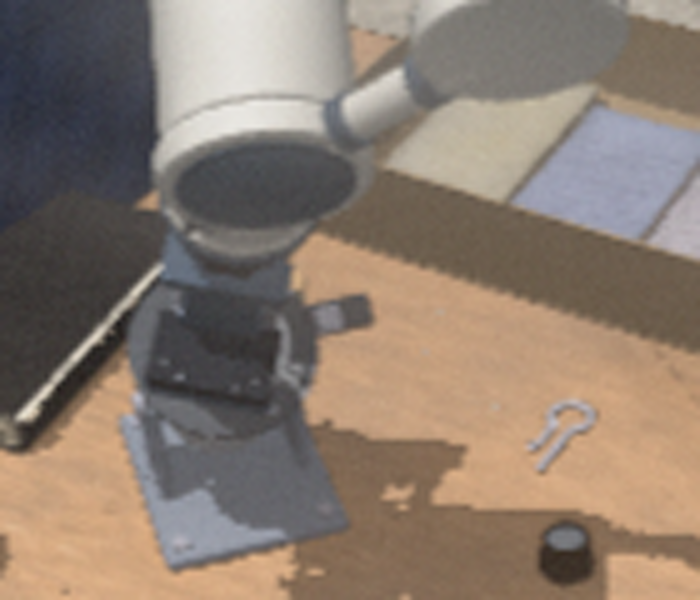

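```bash
cat > look.py <<'E'
from rig import arm
from h import *
import sys,pickle
yaw=-.72
n=Rz(yaw)@N;e1=Rz(yaw)@E1;e2=Rz(yaw)@E2
C=np.array([.6204,.0537,.1658])
R=np.c_[e2,e1,-n]
def look(name,d=.05,off=.085):
    arm.move_to(C+d*n-off*R[:,0],R)
    c=arm.get_calibration("wrist");im=arm.snapshot("wrist");cv2.imwrite(f"pics/{name}.png",im[:,:,::-1]);pickle.dump(c,open(name+".pkl","wb"))
E
python3 - <<'E'
from look import *
arm.grip(.085)
Rc=np.array(arm.current_tool_rot());P=np.array(arm.current_ee_pos());np.save("q1.npy",arm.current_joint_positions())
arm.move_l(P-Rc[:,2]*.06,feed=.15)
look("k1");print(arm.current_t())
crop("pics/k1.png",180,40,380,240,3,"pics/k1c.png")
E
```

```text
25.95
```

View pics/k1.png

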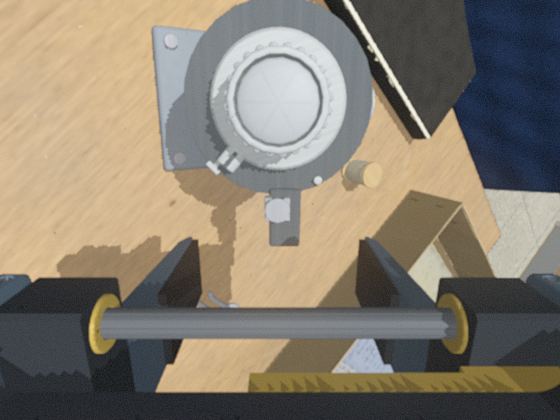

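View pics/k1c.png

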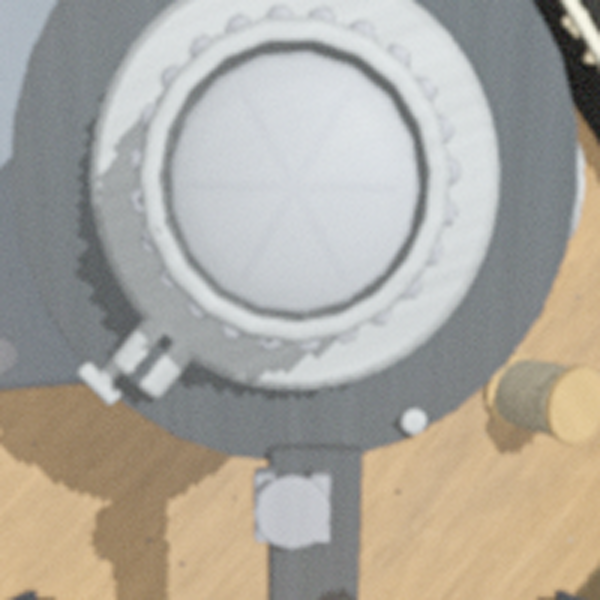

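```bash
python3 - <<'E'
from h import *
crop("pics/k1.png",200,140,260,185,12,"pics/k1d.png")
E
```

```text
(no output)
```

View pics/k1d.png

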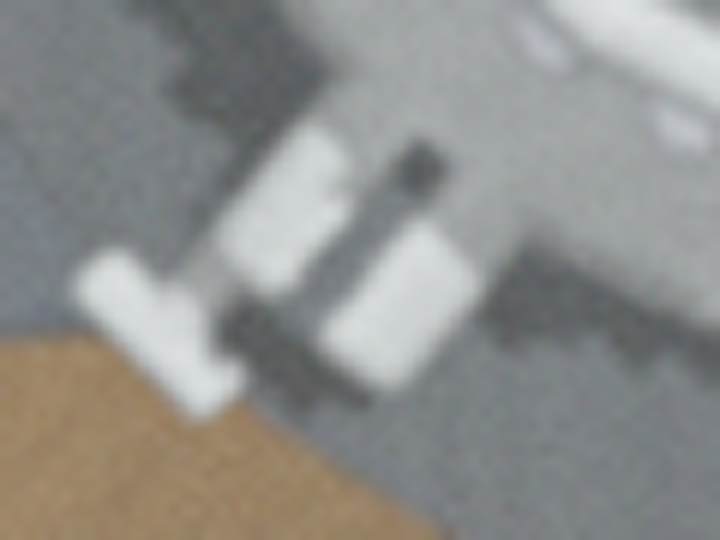

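```bash
python3 - <<'E'
from h import *
import pickle
c=pickle.load(open("k1.pkl","rb"))
qd=lambda u,v:(200+u/12,140+v/12); qc=lambda u,v:(180+u/3,40+v/3)
p2=np.load("p2.npy")
def onface(p,uv,hn):
    o,d=ray(c,uv);n=Rz(p[2])@N;F=world(p,face(0,0,hn)); X=o+d*((F-o)@n)/(d@n)-F
    e1=Rz(p[2])@E1;e2=Rz(p[2])@E2; a,b=X@e1,-X@e2
    return np.array([a,b])
# calibrate center per view from skirt/ring: refit lateral with local observations
obs=[(c,np.array(qc(413,421)),"pip"),(c,np.array(qc(293,512)),"stud_top"),(c,np.array(qc(295,177)),"ring"),(c,np.array(qd(155,335)),"T")]
for h in(.007,.009,.0118):
  def g(x):
    p=np.array([x[0],x[1],x[2],h,x[3],x[4]]);A=np.linspace(0,360,181)
    uv=proj(c,np.array([world(p,face(.0285,a,h+.031)) for a in A]));rc=(uv.min(0)+uv.max(0))/2
    return np.r_[proj(c,world(p,face(.06,x[4],.002)))[0]-obs[0][1],proj(c,world(p,face(.072,0,h+.003)))[0]-obs[1][1],rc-obs[2][1],proj(c,world(p,face(.0615,x[3],.002)))[0]-obs[3][1]]
  r=least_squares(g,[.652,.0254,-.72,-46,29],x_scale=[.01,.01,.05,3,3]);p=np.r_[r.x[:3],h]
  print(h,r.x.round(4),g(r.x).round(1))
  for nm,uv,hn in(("lugin",qd(420,165),h),("lugout",qd(297,320),h),("cA",qd(215,240),h),("cB",qd(380,390),h),("T",qd(155,335),.002),("pip",qc(413,421),.002),("stud",qc(293,512),h+.003)):
    a=onface(p,uv,hn);print("  ",nm,"r",np.hypot(*a).round(4),"ang",np.degrees(np.arctan2(a[0],a[1])).round(1))
E
```

```text
0.007 [ 6.52000e-01  2.50000e-02 -7.29000e-01 -4.59070e+01  2.89871e+01] [ 0.1  0.2 -0.8 -1.  -1.   1.7  1.5 -1.6]
   lugin r 0.0439 ang -41.0
   lugout r 0.0555 ang -40.6
   cA r 0.0553 ang -47.3
   cB r 0.0559 ang -34.3
   T r 0.0631 ang -45.9
   pip r 0.0598 ang 29.0
   stud r 0.0727 ang 0.5
0.009 [ 6.52100e-01  2.51000e-02 -7.27600e-01 -4.58802e+01  2.88593e+01] [ 0.   0.  -0.7 -0.4 -1.   1.4  1.6 -1.7]
   lugin r 0.0437 ang -40.9
   lugout r 0.0551 ang -40.6
   cA r 0.0549 ang -47.2
   cB r 0.0555 ang -34.3
   T r 0.0632 ang -45.9
   pip r 0.06 ang 28.9
   stud r 0.0723 ang 0.4
0.0118 [ 6.52300e-01  2.53000e-02 -7.25700e-01 -4.58383e+01  2.86814e+01] [-0.1 -0.2 -0.6  0.5 -1.1  1.   1.8 -1.8]
   lugin r 0.0433 ang -40.8
   lugout r 0.0546 ang -40.6
   cA r 0.0544 ang -47.2
   cB r 0.055 ang -34.3
   T r 0.0633 ang -45.8
   pip r 0.0602 ang 28.7
   stud r 0.0716 ang 0.3
```

```bash
python3 - <<'E'
from look import *
q1=np.load("q1.npy")
arm.move_to(C+.055*n,R@Rz(np.radians(26)))
Rc=np.array(arm.current_tool_rot())
arm.move_l(C-.008*n,feed=.1)
f=np.array(arm.current_force());print(Rc.T@f)
arm.grip(.055)
q=np.array(arm.current_joint_positions());print((q-q1).round(2),arm.current_width())
q[5]+=5.1;arm.move_joints(q);arm.sleep(.2)
print((Rc.T@np.array(arm.current_force())).round(1),(Rc.T@np.array(arm.current_torque())).round(2))
arm.grip(.085)
Rc=np.array(arm.current_tool_rot());P=np.array(arm.current_ee_pos())
arm.move_l(P-Rc[:,2]*.06,feed=.15)
look("k2");print(arm.current_t())
for s in("side","scene"): cv2.imwrite(f"pics/{s}_k2.png",arm.snapshot(s)[:,:,::-1])
crop("pics/k2.png",200,140,260,185,12,"pics/k2d.png")
E
```

```text
[-0.76279804  0.06888291 -0.55103277]
[ 0.03 -0.02  0.01  0.02  0.    0.01] 0.061799814148542465
[-1.1 -1.5 -3.6] [ 0.44 -0.25 -0.03]
30.025
```

View pics/k2d.png

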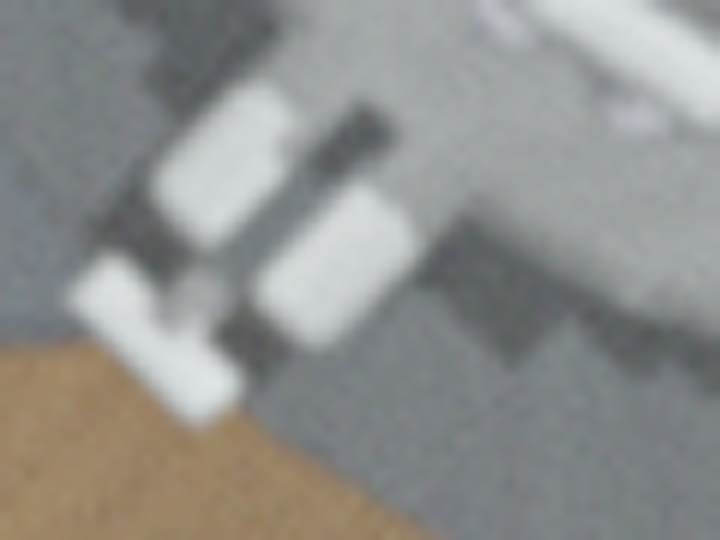

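View pics/side_k2.png

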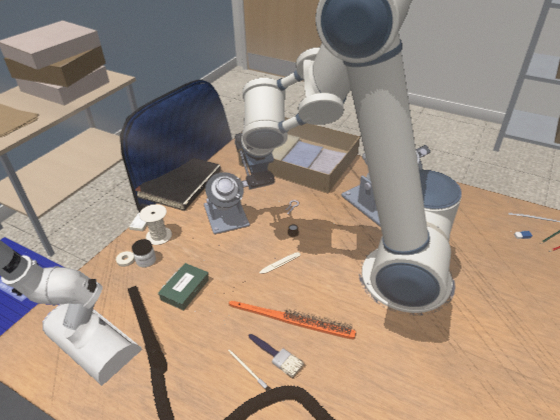

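```bash
python3 - <<'E'
from h import *
import pickle
c=pickle.load(open("k2.pkl","rb"))
p=np.array([.6521,.0251,-.7276,.009])
qd=lambda u,v:(200+u/12,140+v/12)
for nm,uv,hn in(("in",(372,128),.009),("mid",(290,210),.009),("out",(228,268),.009),("T",(155,340),.002)):
    o,d=ray(c,qd(*uv));n=Rz(p[2])@N;F=world(p,face(0,0,hn)); X=o+d*((F-o)@n)/(d@n)-F
    print(nm,np.linalg.norm(X).round(4),np.degrees(np.arctan2(X@(Rz(p[2])@E1),-X@(Rz(p[2])@E2))).round(1))
s=pickle.load(open("k2.pkl","rb"))
E
python3 - <<'E'
import cv2,numpy as np
a=cv2.imread("pics/side0.png");b=cv2.imread("pics/side_k2.png")
cv2.imwrite("pics/cmp.png",np.hstack([a[210:320,130:320],b[210:320,130:320]]).repeat(2,0).repeat(2,1))
E
```

```text
in 0.0434 -45.6
mid 0.0501 -45.7
out 0.0551 -45.9
T 0.0629 -46.0
```

View pics/cmp.png

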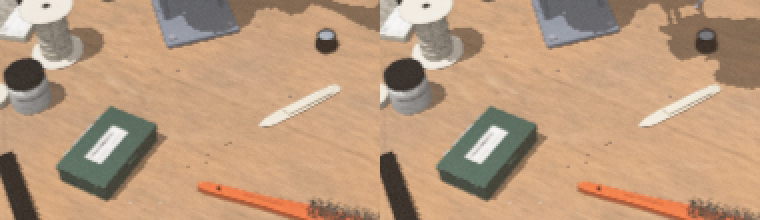

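The lug line is at −45.7° and the T mark at −46.0°, so the collar is aligned. The bystanders haven't moved and the gripper touches nothing, so I'm handing in.

```bash
python3 - <<'E'
from rig import arm
print(arm.current_force(),arm.current_t());arm.sign_off()
E
```

```text
[ 0.39343006 -0.6402174  -0.21187919] 30.125
the job is handed in; nothing more can be done
```

I did both parts in the order asked and handed the job in at about 30 s of the 64 s allowed; the sign-off itself reported no verdict.

- **Clip:** I gripped the hitch clip by its loop, pulled it straight out along the stud's hole with about 1 N on the tool, and laid it flat on the bare table around (0.47, -0.13). At release it was about 2 mm or less above the table. My fingertips touched the table first, with about 16 N. The pictures taken afterwards show the clip lying flat.
- **Collar:** I turned the lock collar clockwise in two grips, 66° and then 5.1°. In the last close view, the lug line is at −45.7° and the locked mark at −46.0°, which agree to within measurement error.
- **Surroundings:** Comparing side pictures from before and after, the tin, the loupe and the bone folder have not moved. The arm was clear of everything at hand-in, with the force reading near zero.
- **Disagreements:** My estimates of the collar skirt's height above the flange ranged from 6.5 to 14.9 mm between fits. In the last wrist views, positions were off by about 1–2 mm, in line with the stated camera calibration. Neither affected the lug alignment: the lug angle measured before the last turn changed by only 0.2° when I varied the skirt height from 7 to 11.8 mm.

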